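# Set up the line laser beside the mat cutter

## Robot

A 6-joint arm with a two-finger parallel gripper is mounted at the origin on a cart in front of the work surface, level with it; the furniture and walls round the work are solid. World frame = base frame: x ahead of the robot, y to its left, z up, the work surface at z = 0. Lengths are in m, angles in rad, forces in N, time in s.
With the tool pointing down it reaches from about 0.375 to 0.9 m from the base axis. Payload 3.1 kg.
Tool frame: the origin (TCP) lies midway between the tips of the shut fingers; the grasp point (between the pads) lies robot.grip_depth behind it (robot.grip_depth is the distance from the TCP to the grasp point, in m); z points along the fingers, y is the line along which they close (so a half turn about z gives the same grasp; the last joint's range is limited). The gripper opens to 87 mm and grips with 3 to 60 N. Pads are 19 mm wide; open, the fingers measure 117 mm over their backs; the gripper's body (75 mm by 190 mm) begins 51 mm behind the grasp point.
Start: joints at [1.062, 0.527, 1.433, -0, 1.181, -0.178], TCP at [0.202, 0.591, 0.223] pointing down, gripper open.
Joint ranges: [-3.08, 3.08], [-0.75, 2.2], [0.22, 2.44], [-1.43, 4.57], [0, 2.65], [-2.85, 2.85]. Speed limits (rad/s): [2.79, 2.79, 3.14, 3.14, 3.14, 3.14].

## Interface

Orientations are given as a unit quaternion [x, y, z, w].
In Python, from rig import robot, viewer, ticket, probe_bus gives the robot as it stands (robot), with the cameras (viewer), the job (ticket) and the readings (probe_bus).
- The arm moves only by the tool nudge_tcp, called as a command line: name --pt "numbers of a row" for each row, then --argument value for the rest. Schema: {"type":"object","properties":{"plan":{"type":"array","items":{"type":"array","items":{"type":"number"},"minItems":4,"maxItems":4},"minItems":1,"maxItems":20},"aperture":{"type":"number"},"grip_n":{"type":"number"},"only":{"type":"string"},"quiet":{"type":"boolean"},"lines":{"type":"string"}},"required":["plan"],"additionalProperties":false}. plan is a list of rows, 1 to 20 of them, each of 4 numbers: dx, dy, dz in m, then a turn about the tool's z in rad; each row shifts and turns the commanded pose from where the row before left it, along the tool's axes as they then stand; what a row does not reach is not made up. A row lasts 1/12 s, in which the tool goes at most 0.0417 m and 0.125 rad, less where a joint would pass 70% of its speed; a pose out of reach is approached as far as the arm can. aperture is the finger opening in m, set as the call begins (left out keeps the last). The fingers move at their own pace and stop on an object; grip_n is the grip in N (left out, the last holds). Time passes only in rows, so rows that do not move let the fingers close. The tool returns the time, the measured TCP pose, the force, the opening and the grip force at its end. only (a regular expression) keeps the lines of the reply that match it, lines (a string "A,B") keeps lines A to B, and quiet returns only ok. Input that does not fit is refused with a message, and nothing moves.
- probe_bus.get_obs(): the state, without advancing time (a new reading comes with each control period).
- viewer.camera(name): name is "side" or "top"; returns a dict with "img" (480x640x3 uint8, red, green, blue), "fx", "fy", "cx", "cy" (pixels), "xyz" and "attitude" of the camera in the world. Camera axes: x right, y down, z forward; pixel columns grow to the right and rows downward; lengths in m; the calibration is good to about 2 mm. A picture is of the moment at which its call begins. There is no depth.
- ticket.hand_in(): hands the job in; it is judged then, once.
The state is a dict: "time": time; "q": joint angles; "joint_velocities": joint speeds; "joint_torque": joint torques, N m; "position": TCP position; "tool_rot": TCP orientation; "ft_force": force on the tool from outside, world axes, zero at the start; "moment": the same for the moment, N m; "grip_width": finger opening in m; "grip_force": force on a finger pad.
Only numpy, scipy, OpenCV 4.12 (cv2) and the standard library are available. Lean on these libraries where they do the work, as an engineer would, in place of code of your own. Each camera call takes 0.05 s, during which the arm holds its last target. There are 200 camera calls.

## Task

Set up the line laser that stands folded on the table: swing its folded leg out until it meets its stop, then turn the small round knob on the sloping front of the stand until the long pointer under the laser head stands exactly at the tip of the brass rider on the degree scale, and let go. Turn the head by its knob only, and do not shove or tip the stand or push the loose things round it about.

Things in the scene. Friction and masses are not known exactly. Their poses are not given: they have to be found in the camera images.
- line_laser: grey line-laser stand, about 2 kg, loose. Origin: centre of its underside; z up; -x its front (knob), +y its left (degree scale), -y its right (folding leg). Round base, radius 61 mm, 44 mm high; on it the head, a box 60 (x) by 72 (y) mm, top 145 mm high. Two fixed legs point 30 and 150 degrees left of +x, feet 155 mm from the centre, 36 mm high. All turned by yaw -0.35 to 0.2
- leg (a joint): angle of the folding leg (rad): at 0 it lies back along the right of the base, pointing 8 degrees right of the stand's +x; grows clockwise seen from above to its stop at 1.43, where it points straight right (-y). Starts at 0 to 0.35. Stays where left (friction about 0.1 Nm, 1 N at the foot). Push it near the foot, from the base's side
- leg_hinge (a point): the folding leg's upright hinge pin, 80 mm right (-y) of the stand's centre, 36 mm above the table. The leg is an aluminium bar 16 mm wide, 12 to 24 mm above the table, from here to the foot
- leg_foot (a point): top centre of the levelling foot at the folding leg's end, 100 mm from the hinge pin, 36 mm above the table: black head of radius 12 mm (26 to 36 mm high), below it the bar's round end, radius 12.5 mm, and a rubber sole, radius 15 mm
- knob_grip (a point): where to grip the knob, on its axis, 81 mm before the stand's centre, 73 mm above the table. Black fluted round knob, diameter 37 mm, on the sloping front. Its axis leans 0.52 rad (30 degrees) from vertical to the front: outward (-0.497, 0, 0.868) in the stand's frame. From this point the knob goes 11 mm outwards and its grip 13 mm inwards; the gearbox face (44 mm wide) is 26 mm inwards
- knob (a joint): turn of the knob (rad), growing clockwise as seen looking at the knob from outside. Light friction (about 0.07 Nm); stays where left, no backlash. Can be gripped at any angle; needs about 1.3 to 3.6 rad clockwise in all
- head (a joint): turn of the laser head (rad), growing anticlockwise seen from above; geared to the knob: head = -0.13 x knob. At 0 the pointer points to the stand's +y. One rad of knob moves the pointer tip 12 mm. It starts between 0.05 and 0.19
- laser_case: the laser head with its dark turntable and the dark steel pointer, 3 mm thick, that points along the beam to the head's +y. Origin on the turning axis, 44 mm above the table
- pointer_tip (a point): tip of the pointer, 95 mm from the stand's centre, 47 mm above the table
- mark_tip (a point): inner tip of the brass rider clamped on the rim of the white degree scale (flat arc on the left, radius 84 to 110 mm, 42 mm high); 95 mm from the stand's centre, 47 mm above the table, like the pointer's tip: when it is right the two are at one point. Rider 13 mm wide, 54 mm high. It stands 10 to 27 degrees clockwise (seen from above, to the back) of the pointer's start
- jar: dark ink jar with black lid, 69 mm across, 75 mm high, standing to the left of the stand; origin centre of its underside. Leave it alone
- blade_box: small white and blue box, 65x44x29 mm; origin centre of its underside. Leave it alone
- ink_tin: red round ink tin, 69 mm across, 43 mm high; origin centre of its underside. Leave it alone
- marker: white marker with black cap, 17x135x16 mm, lying; origin centre of its underside. Leave it alone

How it is judged:
On the way, in this order (a step that is already met when the one before it is completed fails the run):
1. the folding leg is out at its stop (within 0.08 rad) (value of joint leg above 1.35 rad), for 0.2 s.
2. then the pointer's tip stands at the rider's tip (within 2 mm) (horizontal distance between pointer_tip and mark_tip below 0.002 m), for 0.3 s.
At the end, for the whole second after the job is handed in: The leg is out at its stop (within 0.08 rad), the pointer's tip is within 2 mm of the rider's tip, and the stand is upright, at rest and within 25 mm of where it stood (value of joint leg above 1.35 rad and horizontal distance between pointer_tip and mark_tip below 0.002 m and angle between line_laser's own z axis and vertical below 0.05 rad and distance of line_laser from where it was at the start of the episode below 0.025 m and linear speed of line_laser below 0.02 m/s); the robot touches nothing.
It fails at once if the laser head or its pointer is pushed directly (over 2 N) instead of by the knob (contact force between any of the fingers, the arm and laser_case above 2 N).
It fails at once if the stand is shoved more than 25 mm or tipped more than 0.15 rad (distance of line_laser from where it was at the start of the episode above 0.025 m or angle between line_laser's own z axis and vertical above 0.15 rad).
It fails at once if a loose thing beside the stand is pushed more than 25 mm (distance of any of jar, blade_box, ink_tin, marker from where it was at the start of the episode above 0.025 m).
It also fails if it takes over 67 s, if anything falls off the work surface, if the arm or the gripper's body presses on something with over 40 N, if the wrist force passes 120 N, or if a joint passes its speed limit or range.

## Working session

There is one attempt and no reset: what is moved stays moved. The work goes in short steps, Python scripts to look and compute and a tool call to move; the robot and the scene stay as the last step left them, time stands still between calls to the robot, and variables do not carry over. Pictures are saved under pics/ and viewed, at most 10 in all, crops included, and the job is handed in when it is done.

```bash
ls; mkdir -p pics; cat > h.py <<'E'
import numpy as np, cv2, json
from rig import robot, viewer, ticket, probe_bus
from scipy.spatial.transform import Rotation as R
def cam(n):
    c=viewer.camera(n); a=np.array(c['attitude'],float)
    c['R']=a if a.shape==(3,3) else R.from_quat(a).as_matrix()
    c['p']=np.array(c['xyz'],float); return c
def ray(c,u,v):
    return c['R']@np.array([(u-c['cx'])/c['fx'],(v-c['cy'])/c['fy'],1.])
def onplane(c,u,v,z):
    d=ray(c,u,v); return c['p']+d*(z-c['p'][2])/d[2]
def proj(c,P):
    q=c['R'].T@(np.array(P,float)-c['p']); return np.array([c['fx']*q[0]/q[2]+c['cx'],c['fy']*q[1]/q[2]+c['cy']])
def save(c,f): cv2.imwrite('pics/'+f,c['img'][:,:,::-1])
E
python3 - <<'E'
from h import *
for n in('top','side'):
    c=cam(n); save(c,n+'0.png'); print(n,c['p'],c['attitude'],c['fx'],c['fy'],c['cx'],c['cy'])
o=probe_bus.get_obs(); print(o['time'],o['position'],o['tool_rot'],robot.grip_depth,o['grip_width'])
E
```

```text
pics
rig.py
top [0.37965157 0.03525765 1.23186372] [ 0.71206419 -0.69833788  0.05361125 -0.04913891] 561.3203784765418 561.3203784765418 326.0932725394474 241.42034339999609
side [0.4640344  1.00683133 0.63510769] [-0.04343229  0.86386754 -0.50142195  0.02055567] 571.5843927640253 571.5843927640253 313.58105544031645 244.05046710199673
0.1 [0.20207217 0.59075536 0.22167313] [ 1.64181804e-01  9.86429633e-01 -9.02526655e-04 -3.15404554e-04] 0.0187 0.08682202841669284
```

View pics/top0.png

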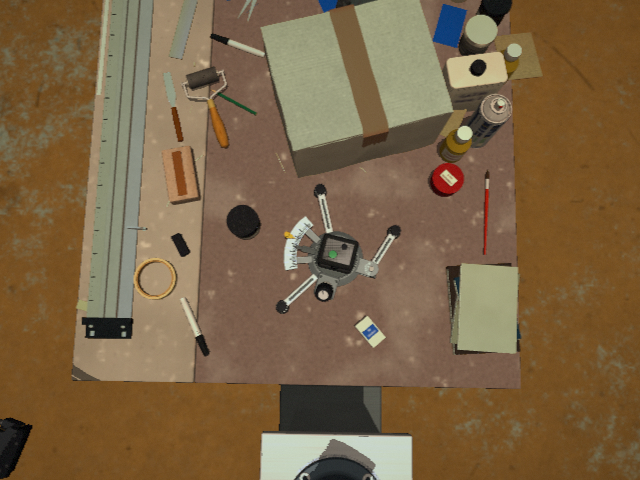

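View pics/side0.png

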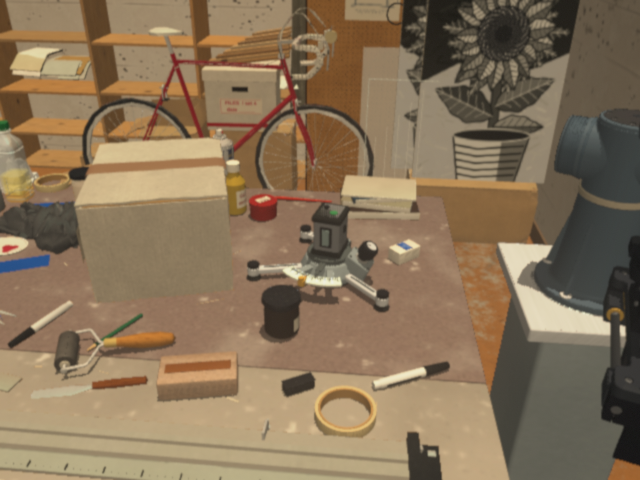

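The top view shows the stand centre near (338,257), with the knob at (324,292). The folding foot is at (394,231) and the fixed feet at (320,189) and (283,307). The brass rider is near (289,235), the jar at (243,222) and the blade box at (370,331). The side view shows the same layout, with the jar in front of the scale at (281,311). I'll zoom in for pixel positions.

```bash
python3 - <<'E'
from h import *
c=cam('top'); im=c['img'][:,:,::-1]
x0,y0=265,175
cv2.imwrite('pics/z1.png',cv2.resize(im[y0:y0+150,x0:x0+150],None,fx=4,fy=4,interpolation=cv2.INTER_CUBIC))
g=im.max(2)
# black feet
def dark(u,v,r=11,t=75):
    yy,xx=np.mgrid[v-r:v+r+1,u-r:u+r+1]; m=(g[v-r:v+r+1,u-r:u+r+1]<t).astype(np.uint8)
    n,l,s,ce=cv2.connectedComponentsWithStats(m); k=1+s[1:,4].argmax(); return ce[k]+[u-r,v-r],s[k,4]
F={}
for n,p in dict(back=(320,189),front=(283,307),fold=(394,231)).items():
    (u,v),a=dark(*p); F[n]=onplane(c,u,v,.036)[:2]; print(n,u,v,a,F[n])
ex=F['back']-F['front']; print('dist',np.linalg.norm(ex)); yaw=np.arctan2(ex[1],ex[0])
mid=(F['back']+F['front'])/2; ey=np.array([-np.sin(yaw),np.cos(yaw)]); ex=np.array([np.cos(yaw),np.sin(yaw)])
C=mid-ey*.0775; h=C-ey*.08; d=F['fold']-h
print('yaw',yaw,'C',C,'hinge',h,'len',np.linalg.norm(d),'leg',-np.radians(8)+yaw-np.arctan2(d[1],d[0]))
K=C-ex*.081; print('knob',K)
for P in([*K,.073],[*h,.036],[*C,.145]): print(proj(c,P), (proj(c,P)-[x0,y0])*4)
E
```

```text
back 319.35087719298247 189.8684210526316 114 [0.66827125 0.04619933]
front 281.45454545454544 306.89256198347107 121 [0.41301349 0.12112194]
fold 394.03333333333336 230.45 120 [ 0.58178379 -0.11703265]
dist 0.26602617005833823
yaw -0.28549895103165923 C [0.51881556 0.00929774] hinge [ 0.49628466 -0.06746396] len 0.09882892198485815 leg 0.10027633720966289
knob [0.44109434 0.03211027]
[323.84108848 293.47057617] [235.36435394 473.8823047 ]
[370.82336242 269.41846045] [423.29344969 377.67384179]
[336.43988988 251.81326851] [285.75955952 307.25307404]
```

View pics/z1.png

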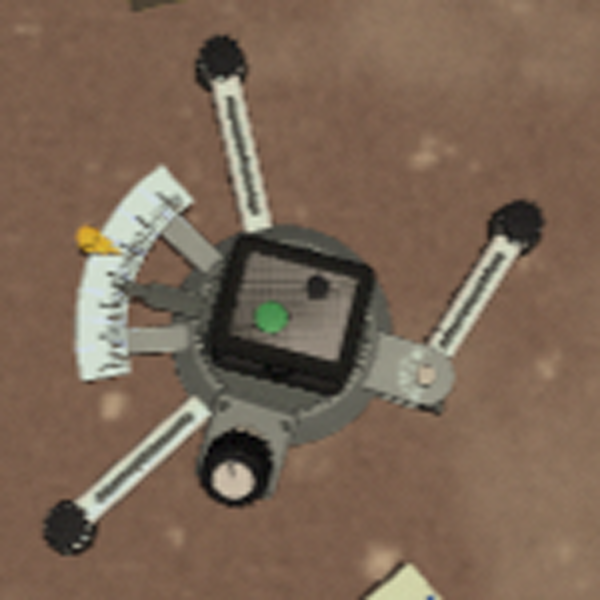

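The image shows the stand with yaw about −0.285, leg about 0.10 and the hinge at about (0.496,−0.067). The pointer is at crop (135,293) and the rider tip at crop (115,252). Next I move above the gap between base and leg with the fingers shut.

nudge_tcp --pt "-0.029 -0.0252 0 0" --pt "-0.029 -0.0252 0 0" --pt "-0.029 -0.0252 0 0" --pt "-0.029 -0.0252 0 0" --pt "-0.029 -0.0252 0 0" --pt "-0.029 -0.0252 0 0" --pt "-0.029 -0.0252 0 0" --pt "-0.029 -0.0252 0 0" --pt "-0.029 -0.0252 0 0" --pt "-0.029 -0.0252 0 0" --pt "-0.029 -0.0252 0 0" --pt "-0.029 -0.0252 0 0" --pt "-0.029 -0.0252 0 0" --pt "-0.029 -0.0252 0 0" --pt "-0.029 -0.0252 0 0" --pt "-0.029 -0.0252 0 0.05" --pt "-0.029 -0.0252 0 0.05" --pt "-0.029 -0.0252 0 0.05" --pt "-0.029 -0.0252 0 0.05" --pt "-0.029 -0.0252 0 0" --aperture 0

```text
time: 1.82
position: [0.5712, -0.0835, 0.2223]
tool_rot: [0.263, 0.965, 0.0, -0.0]
ft_force: [1.0, 0.0, 0.2]
grip_width: 0.0006
grip_force: 0.0
```

```bash
cat >> h.py <<'E'
def delta(P, xdir=None):
    "tool-frame move to P"
    o=probe_bus.get_obs(); M=R.from_quat(o['tool_rot']).as_matrix()
    print('t',round(o['time'],2),'pos',np.round(o['position'],4),'xang',round(np.degrees(np.arctan2(M[1,0],M[0,0])),1),'q',np.round(o['q'],2),'d',np.round(M.T@(np.array(P)-o['position']),4),'F',np.round(o['ft_force'],1),'w',round(o['grip_width'],4))
E
python3 -c "
from h import *
delta([.587,-.074,.014])"
```

```text
t 1.82 pos [ 0.5712 -0.0835  0.2223] xang 149.5 q [-0.34  0.46  1.56  0.    1.12 -1.38] d [-0.0088  0.0162  0.2083] F [1.  0.  0.2] w 0.0006
```

nudge_tcp --pt "-0.0088 0.0162 0 0" --pt "0 0 0 0" --pt "0 0 0.03 0" --pt "0 0 0.03 0" --pt "0 0 0.03 0" --pt "0 0 0.03 0" --pt "0 0 0.03 0" --pt "0 0 0.03 0" --pt "0 0 0.018 0" --pt "0 0 0.01 0" --pt "0 0 0 0" --pt "0 0 0 0" --aperture 0

```text
time: 2.82
position: [0.5862, -0.0717, 0.0147]
tool_rot: [0.261, 0.965, 0.0, -0.0]
ft_force: [0.1, 0.0, 0.3]
grip_width: 0.0003
grip_force: 0.0
```

```bash
python3 -c "
from h import *
delta([.587,-.074,.014])
c=cam('top'); save(c,'t2.png'); im=c['img'][:,:,::-1]
cv2.imwrite('pics/z2.png',cv2.resize(im[175:325,285:435],None,fx=4,fy=4,interpolation=cv2.INTER_CUBIC))"
```

```text
t 2.82 pos [ 0.5862 -0.0717  0.0147] xang 149.7 q [-0.31  0.78  1.66 -0.    0.71 -1.35] d [-0.0019 -0.0016  0.0007] F [0.1 0.  0.3] w 0.0003
```

View pics/z2.png

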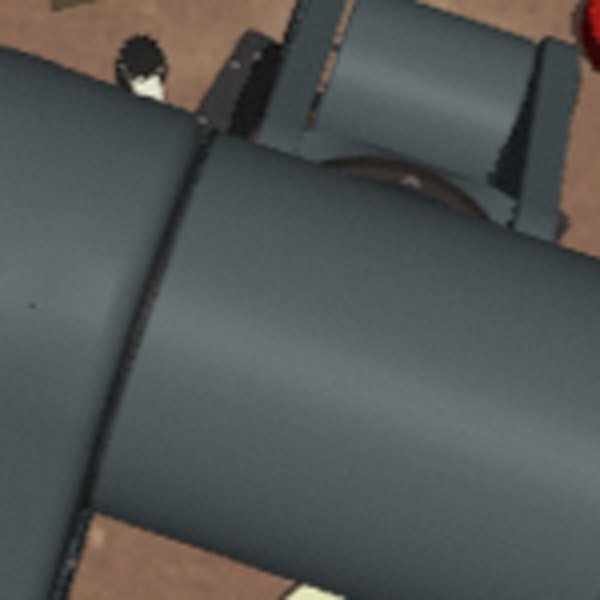

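nudge_tcp --pt "0 -0.008 0 0" --pt "0 -0.0077 0 0" --pt "0 0 0 0" --pt "-0.0012 -0.004 0 0.05" --pt "-0.0012 -0.004 0 0.05" --pt "-0.0012 -0.004 0 0.05" --pt "-0.0012 -0.004 0 0.05" --pt "-0.0012 -0.004 0 0.05" --pt "-0.0012 -0.004 0 0.05" --pt "-0.0012 -0.004 0 0.05" --pt "-0.0012 -0.004 0 0.05" --pt "-0.0012 -0.004 0 0.05" --pt "-0.0012 -0.004 0 0.05" --pt "-0.0012 -0.004 0 0.05" --pt "-0.0012 -0.004 0 0.05" --pt "-0.0012 -0.004 0 0.05" --pt "-0.0012 -0.004 0 0.05" --pt "-0.0012 -0.004 0 0.05" --pt "-0.0012 -0.004 0 0.05" --pt "0 0 0 0" --aperture 0

```text
time: 4.53
position: [0.5399, -0.1388, 0.0151]
tool_rot: [0.618, 0.786, 0.0, -0.001]
ft_force: [-0.2, 1.7, -0.6]
grip_width: 0.0004
grip_force: 0.6
```

```bash
python3 -c "
from h import *
delta([.4963,-.0675,.014])
c=cam('top'); save(c,'t3.png'); im=c['img'][:,:,::-1]
d=cam('side')['img'][:,:,::-1]
cv2.imwrite('pics/z3.png',np.hstack([cv2.resize(im[195:345,305:455],(390,390)),cv2.resize(d[180:330,230:380],(390,390))]))"
```

```text
t 4.53 pos [ 0.5399 -0.1388  0.0151] xang 103.7 q [-0.45  0.76  1.74  0.    0.64 -0.69] d [ 0.0796 -0.0255  0.0013] F [-0.2  1.7 -0.6] w 0.0004
```

View pics/z3.png

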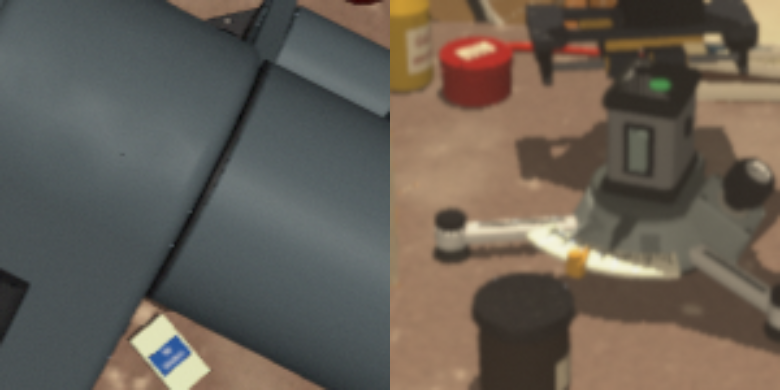

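The top view is blocked by the arm. The side view shows the stand upright and the gripper beyond it. The contact force is 1.7 N, so the leg is being pushed and I continue the arc.

nudge_tcp --pt "-0.0012 -0.004 0 0.05" --pt "-0.0012 -0.004 0 0.05" --pt "-0.0012 -0.004 0 0.05" --pt "-0.0012 -0.004 0 0.05" --pt "-0.0012 -0.004 0 0.05" --pt "-0.0012 -0.004 0 0.05" --pt "-0.0012 -0.004 0 0.05" --pt "-0.0012 -0.004 0 0.05" --pt "-0.0012 -0.004 0 0.05" --pt "-0.0012 -0.004 0 0.05" --pt "0 0 0 0" --aperture 0

```text
time: 5.55
position: [0.5016, -0.1514, 0.0148]
tool_rot: [0.793, 0.61, 0.0, 0.0]
ft_force: [1.1, 1.6, -0.2]
grip_width: 0.0005
grip_force: 0.4
```

```bash
python3 -c "
from h import *
delta([.4963,-.0675,.014])"
```

```text
t 5.55 pos [ 0.5016 -0.1514  0.0148] xang 75.1 q [-0.51  0.73  1.83  0.    0.58 -0.25] d [ 0.0798 -0.0267  0.0008] F [ 1.1  1.6 -0.2] w 0.0005
```

nudge_tcp --pt "-0.0007 -0.0024 0 0.03" --pt "0 0 0 0" --pt "0 0 0 0" --aperture 0

```text
time: 5.8
position: [0.4998, -0.1518, 0.0147]
tool_rot: [0.801, 0.599, 0.0, 0.001]
ft_force: [0.5, 0.8, 0.7]
grip_width: 0.0006
grip_force: 0.5
```

nudge_tcp --pt "0 -0.0015 0 0" --pt "0 0 0 0" --pt "0 0 0 0" --aperture 0

```text
time: 6.05
position: [0.4982, -0.1514, 0.0147]
tool_rot: [0.801, 0.598, 0.0, 0.001]
ft_force: [0.2, 0.4, 0.3]
grip_width: 0.0004
grip_force: 0.5
```

nudge_tcp --pt "0 -0.0015 0 0" --pt "0 0 0 0" --pt "0 0 0 0" --aperture 0

```text
time: 6.3
position: [0.4963, -0.1508, 0.0146]
tool_rot: [0.801, 0.598, -0.0, 0.0]
ft_force: [1.1, -0.7, 0.2]
grip_width: 0.0006
grip_force: 0.4
```

The forces stay low and the geometry puts the leg at about 1.42. I'll back off, lift and clear the top view to check.

nudge_tcp --pt "0 0.01 0 0" --pt "0 0.01 0 0" --pt "0 0 -0.03 0" --pt "0 0 -0.035 0" --pt "0 0 -0.035 0" --pt "0 0 -0.035 0" --pt "0 0 -0.035 0" --pt "0 0 -0.035 0" --pt "-0.034 -0.004 0 0" --pt "-0.034 -0.004 0 0" --pt "-0.034 -0.004 0 0" --pt "-0.034 -0.004 0 0" --pt "-0.034 -0.004 0 0" --pt "-0.034 -0.004 0 0" --pt "-0.034 -0.004 0 0" --pt "-0.034 -0.004 0 0" --pt "0 0 0 0" --aperture 0.055

```text
time: 7.72
position: [0.4047, -0.414, 0.2194]
tool_rot: [0.803, 0.596, -0.002, 0.001]
ft_force: [1.3, -0.1, 0.0]
grip_width: 0.055
grip_force: 0.0
```

```bash
cat > m.py <<'E'
from h import *
import sys
c=cam('top'); im=c['img'][:,:,::-1]; g=im.max(2); save(c,'top_%s.png'%sys.argv[1])
def dark(P,r=11,t=75):
    u,v=np.round(proj(c,P)).astype(int); m=(g[v-r:v+r+1,u-r:u+r+1]<t).astype(np.uint8)
    n,l,s,ce=cv2.connectedComponentsWithStats(m); k=1+s[1:,4].argmax(); p=ce[k]+[u-r,v-r]; return onplane(c,*p,.036)[:2]
B=dark([.6683,.0462,.036]);Fr=dark([.4130,.1211,.036])
e=B-Fr; yaw=np.arctan2(e[1],e[0]); ex=e/np.linalg.norm(e); ey=np.array([-ex[1],ex[0]])
C=(B+Fr)/2-ey*.0775; h=C-ey*.08
print('yaw',yaw,'C',C,'knob',C-ex*.081)
Lf=dark([*(h-ey*.1),.036],14); d=Lf-h
print('foot',Lf,'len',np.linalg.norm(d),'leg',-np.radians(8)+yaw-np.arctan2(d[1],d[0]))
x0,y0=np.round(proj(c,[*(C+ey*.085),.045])).astype(int)-30
cv2.imwrite('pics/s_%s.png'%sys.argv[1],cv2.resize(im[y0:y0+60,x0:x0+60],None,fx=10,fy=10,interpolation=cv2.INTER_CUBIC)); print('crop',x0,y0)
# rider: yellow mask
hsv=cv2.cvtColor(im,cv2.COLOR_BGR2HSV)[y0:y0+60,x0:x0+60]
m=cv2.inRange(hsv,(15,150,90),(35,255,255)); ys,xs=np.nonzero(m); print('rider px',len(xs),xs.mean()+x0,ys.mean()+y0)
E
python3 m.py a
```

```text
yaw -0.2843986465872644 C [0.51901819 0.00961174] knob [0.44127192 0.03233874]
foot [ 0.47009537 -0.16117202] len 0.09765497733190555 leg 1.4213297529613729
crop 267 216
rider px 43 287.5813953488372 234.72093023255815
```

View pics/s_a.png

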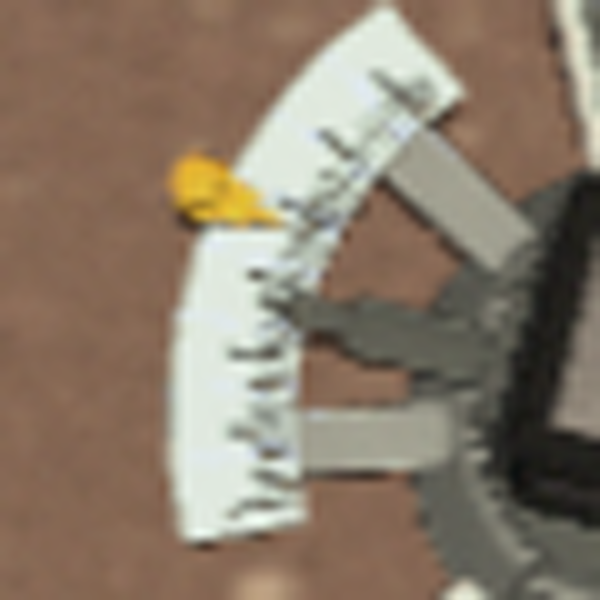

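The top crop shows the leg out at about 1.42 and the stand unmoved. The rider tip is near crop (287,225), the pointer tip near (280,298). Now I compute the gap angle.

```bash
python3 - <<'E'
from h import *
c=cam('top'); C=np.array([.51902,.00961]); yaw=-.2844
def b(X,Y,z=.047):
    p=onplane(c,267+(X+.5)/10-.5,216+(Y+.5)/10-.5,z)[:2]-C; return np.linalg.norm(p)*1e3, np.arctan2(p[1],p[0])-yaw-np.pi/2
for n,p in dict(rider=(287,225),ridermid=(240,202),pointer=(278,298),pmid=(330,315),pmid2=(380,332)).items(): print(n,np.round(b(*p),3))
delta([.44127-.0067,.03234+.0020,.0765])
E
```

```text
rider [94.697 -0.154]
ridermid [105.923  -0.154]
pointer [9.0592e+01 1.1000e-02]
pmid [7.8915e+01 1.5000e-02]
pmid2 [6.7656e+01 2.2000e-02]
t 7.82 pos [ 0.4059 -0.4085  0.2189] xang 73.3 q [-0.98  0.47  1.56  0.    1.12 -0.69] d [ 0.4321 -0.0998  0.1432] F [0.6 1.1 0.1] w 0.0552
```

nudge_tcp --pt "0.036 -0.0083 0 0" --pt "0.036 -0.0083 0 0" --pt "0.036 -0.0083 0 0" --pt "0.036 -0.0083 0 0" --pt "0.036 -0.0083 0 0" --pt "0.036 -0.0083 0 0" --pt "0.036 -0.0083 0 0" --pt "0.036 -0.0083 0 0" --pt "0.036 -0.0083 0 0" --pt "0.036 -0.0083 0 0" --pt "0.036 -0.0083 0 0" --pt "0.036 -0.0083 0 0" --aperture 0.055

```text
time: 8.82
position: [0.4331, 0.0377, 0.2195]
tool_rot: [0.801, 0.599, -0.0, -0.001]
ft_force: [1.5, 0.0, 0.7]
grip_width: 0.0554
grip_force: 0.0
```

nudge_tcp --pt "0 0 0 -0.125" --pt "0 0 0 -0.125" --pt "0 0 0 -0.125" --pt "0 0 0 -0.125" --pt "0 0 0 -0.125" --pt "0 0 0 -0.125" --pt "0 0 0 -0.125" --pt "0 0 0 -0.125" --pt "0 0 0 -0.125" --pt "0 0 0 -0.125" --pt "0 0 0 -0.125" --pt "0 0 0 -0.125" --pt "0 0 0 -0.125" --pt "0 0 0 -0.125" --pt "0 0 0 -0.125" --pt "0 0 0 0" --aperture 0.055

```text
time: 10.15
position: [0.4334, 0.0359, 0.2194]
tool_rot: [-0.01, 1.0, 0.0, -0.001]
ft_force: [-0.5, -0.2, 0.6]
grip_width: 0.0549
grip_force: 0.0
```

```bash
python3 -c "
from h import *
delta([.44187-.0062,.03217+.0018,.0765])"
```

```text
t 10.15 pos [0.4334 0.0359 0.2194] xang -178.9 q [-0.18  0.28  1.89  0.    0.97 -1.77] d [-0.0025 -0.002   0.1429] F [-0.5 -0.2  0.6] w 0.0549
```

nudge_tcp --pt "-0.0025 -0.002 0 0" --pt "0 0 0.03 0" --pt "0 0 0.03 0" --pt "0 0 0.03 0" --pt "0 0 0.02 0" --pt "0 0 0.015 0" --pt "0 0 0.01 0" --pt "0 0 0.008 0" --pt "0 0 0 0" --aperture 0.055

```text
time: 10.9
position: [0.4365, 0.0329, 0.0753]
tool_rot: [-0.007, 1.0, 0.0, -0.001]
ft_force: [-0.3, -0.3, -0.2]
grip_width: 0.0549
grip_force: 0.0
```

```bash
python3 -c "
from h import *
delta([.44187-.0062,.03217+.0018,.0765])"
```

```text
t 10.9 pos [0.4365 0.0329 0.0753] xang -179.2 q [-0.18  0.56  2.02  0.    0.57 -1.77] d [ 0.0008  0.001  -0.0012] F [-0.3 -0.3 -0.2] w 0.0549
```

nudge_tcp --pt "0 0 0 0" --pt "0 0 0 0" --pt "0 0 0 0" --pt "0 0 0 0" --pt "0 0 0 0" --aperture 0.02 --grip_n 12

```text
time: 11.32
position: [0.4376, 0.0331, 0.0772]
tool_rot: [-0.007, 1.0, 0.0, 0.001]
ft_force: [-0.2, 4.1, 1.4]
grip_width: 0.0322
grip_force: 12.0
```

```bash
python3 -c "
from h import *
delta([.44187-.0062,.03217+.0018,.0765])
d=cam('side')['img'][:,:,::-1]
cv2.imwrite('pics/side4.png',cv2.resize(d[170:320,260:410],None,fx=4,fy=4,interpolation=cv2.INTER_CUBIC))"
```

```text
t 11.32 pos [0.4376 0.0331 0.0772] xang -179.2 q [-0.18  0.55  2.02  0.    0.57 -1.77] d [0.0019 0.0009 0.0007] F [-0.2  4.1  1.4] w 0.0322
```

View pics/side4.png

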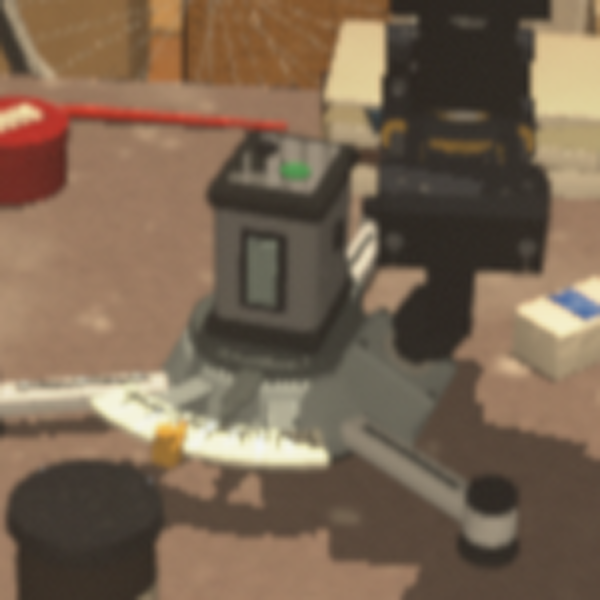

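The side view shows the fingers on the knob (crop 430,330) and the gripper body clear of the head, with the rider at crop (170,445). Now the first turn.

nudge_tcp --pt "0 0 0 0.05" --pt "0 0 0 0.05" --pt "0 0 0 0.05" --pt "0 0 0 0.05" --pt "0 0 0 0.05" --pt "0 0 0 0.05" --pt "0 0 0 0" --aperture 0.02 --grip_n 12

```text
time: 11.95
position: [0.4367, 0.0344, 0.0774]
tool_rot: [0.143, 0.99, 0.001, -0.0]
ft_force: [-0.7, 9.9, 8.8]
grip_width: 0.0323
grip_force: 12.0
```

nudge_tcp --pt "0 0 0 0.05" --pt "0 0 0 0.05" --pt "0 0 0 0.05" --pt "0 0 0 0.05" --pt "0 0 0 0.05" --pt "0 0 0 0.05" --pt "0 0 0 0" --aperture 0.02 --grip_n 12

```text
time: 12.53
position: [0.4369, 0.035, 0.0776]
tool_rot: [0.29, 0.957, 0.002, -0.0]
ft_force: [0.4, 13.2, 10.1]
grip_width: 0.0321
grip_force: 12.7
```

```bash
python3 -c "
from h import *
delta([.44187-.0062,.03217+.0018,.0765])
d=cam('side')['img'][:,:,::-1]
cv2.imwrite('pics/side5.png',cv2.resize(d[170:320,260:410],None,fx=4,fy=4,interpolation=cv2.INTER_CUBIC))
a=cv2.imread('pics/side4.png'); b=cv2.imread('pics/side5.png'); cv2.imwrite('pics/side45.png',np.hstack([a[340:500,60:440],b[340:500,60:440]]))"
```

```text
t 12.53 pos [0.4369 0.035  0.0776] xang 146.3 q [-0.18  0.55  2.02  0.01  0.57 -1.17] d [ 0.0004 -0.0015  0.0011] F [ 0.4 13.2 10.1] w 0.0321
```

View pics/side45.png

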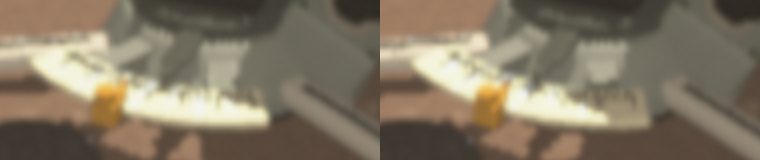

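nudge_tcp --pt "0 0 0 0" --pt "0 0 0 0" --pt "0 0 0 0" --pt "0 0 -0.03 0" --pt "0 0 -0.035 0" --pt "0 0 -0.035 0" --pt "0 0 -0.035 0" --pt "-0.018 -0.0318 0 0" --pt "-0.018 -0.0318 0 0" --pt "-0.018 -0.0318 0 0" --pt "-0.018 -0.0318 0 0" --pt "-0.018 -0.0318 0 0" --pt "-0.018 -0.0318 0 0" --pt "-0.018 -0.0318 0 0" --pt "-0.018 -0.0318 0 0" --pt "-0.018 -0.0318 0 0" --pt "-0.018 -0.0318 0 0" --pt "-0.018 -0.0318 0 0" --pt "0 0 0 0" --aperture 0.055

```text
time: 14.17
position: [0.4092, -0.377, 0.2118]
tool_rot: [0.291, 0.957, -0.003, 0.002]
ft_force: [0.6, -0.5, -0.1]
grip_width: 0.0551
grip_force: 0.0
```

```bash
python3 m.py b
python3 -c "
from h import *
delta([0,0,0])"
```

```text
yaw -0.270378687929619 C [0.51890208 0.00904238] knob [0.44084483 0.03067719]
foot [ 0.4723246  -0.16160101] len 0.09688704584093859 leg 1.4240181553051499
crop 267 216
rider px 44 287.40909090909093 235.36363636363637
t 14.22 pos [ 0.4088 -0.3728  0.2113] xang 146.2 q [-0.94  0.44  1.63 -0.    1.07 -1.92] d [0.5475 0.083  0.2101] F [ 0.1  1.2 -0.6] w 0.0552
```

View pics/s_b.png

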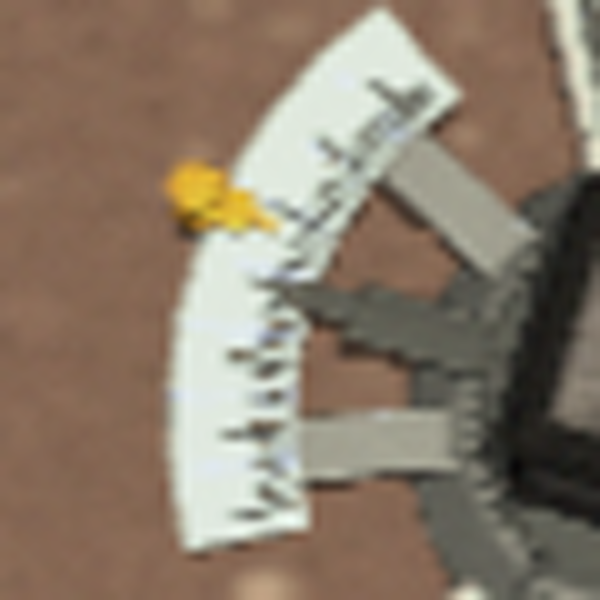

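The stand yawed about 0.01 rad and the pointer tip is now near crop (270,283) against the rider tip at (280,230). That is roughly 11 mm left, so the grip slipped on the rim. I'll grip lower and harder over a smaller angle range.

nudge_tcp --pt "0.0182 0.0321 0 0" --pt "0.0182 0.0321 0 0" --pt "0.0182 0.0321 0 0" --pt "0.0182 0.0321 0 0" --pt "0.0182 0.0321 0 0" --pt "0.0182 0.0321 0 0" --pt "0.0182 0.0321 0 0" --pt "0.0182 0.0321 0 0" --pt "0.0182 0.0321 0 0" --pt "0.0182 0.0321 0 0" --pt "0.0182 0.0321 0 0" --pt "0 0 0 -0.117" --pt "0 0 0 -0.117" --pt "0 0 0 -0.117" --pt "0 0 0 -0.117" --pt "0 0 0 0" --aperture 0.055

```text
time: 15.55
position: [0.436, 0.0374, 0.2114]
tool_rot: [0.057, 0.998, -0.0, -0.001]
ft_force: [0.4, 0.1, 0.3]
grip_width: 0.0548
grip_force: 0.0
```

```bash
python3 -c "
from h import *
delta([.4387,.0319,.071])
c=cam('top');C=np.array([.5190,.0093])
def b(X,Y,z=.047):
    p=onplane(c,267+(X+.5)/10-.5,216+(Y+.5)/10-.5,z)[:2]-C; return np.linalg.norm(p)*1e3, np.arctan2(p[1],p[0])
for p in [(287,225),(278,298),(380,332),(280,230),(270,283),(380,325)]: print(np.round(b(*p),3))"
```

```text
t 15.55 pos [0.436  0.0374 0.2114] xang 173.5 q [-0.17  0.29  1.89 -0.    0.95 -1.63] d [-0.0035 -0.0052  0.1404] F [0.4 0.1 0.3] w 0.0548
[94.986  1.134]
[90.896  1.298]
[67.961  1.309]
[95.856  1.151]
[93.516  1.271]
[68.401  1.288]
```

nudge_tcp --pt "-0.0035 -0.0052 0 0" --pt "0 0 0.03 0" --pt "0 0 0.03 0" --pt "0 0 0.03 0" --pt "0 0 0.02 0" --pt "0 0 0.015 0" --pt "0 0 0.01 0" --pt "0 0 0.005 0" --pt "0 0 0 0" --aperture 0.055

```text
time: 16.35
position: [0.4398, 0.0307, 0.0706]
tool_rot: [0.059, 0.998, 0.0, -0.001]
ft_force: [-0.4, 0.5, 0.3]
grip_width: 0.0553
grip_force: 0.0
```

```bash
python3 -c "
from h import *
delta([.4387,.0319,.071])"
```

```text
t 16.35 pos [0.4398 0.0307 0.0706] xang 173.2 q [-0.18  0.57  2.02 -0.    0.56 -1.64] d [ 0.0012  0.0011 -0.0004] F [-0.4  0.5  0.3] w 0.0553
```

nudge_tcp --pt "0 0 0 0" --pt "0 0 0 0" --pt "0 0 0 0" --pt "0 0 0 0" --aperture 0.02 --grip_n 12

```text
time: 16.68
position: [0.4408, 0.031, 0.0722]
tool_rot: [0.059, 0.998, 0.0, 0.001]
ft_force: [0.6, 5.9, 1.4]
grip_width: 0.0361
grip_force: 3.9
```

```bash
python3 -c "
from h import *
delta([.4387,.0319,.071])"
```

```text
t 16.68 pos [0.4408 0.031  0.0722] xang 173.3 q [-0.18  0.57  2.01  0.    0.56 -1.64] d [0.0022 0.0007 0.0012] F [0.6 5.9 1.4] w 0.0361
```

nudge_tcp --pt "0 0.0015 0 0" --pt "0 0 0 0" --aperture 0.02 --grip_n 18

```text
time: 16.85
position: [0.4407, 0.0321, 0.0722]
tool_rot: [0.058, 0.998, -0.0, 0.001]
ft_force: [-1.4, -0.9, 5.5]
grip_width: 0.033
grip_force: 18.0
```

nudge_tcp --pt "0 0 0 0.05" --pt "0 0 0 0.05" --pt "0 0 0 0.05" --pt "0 0 0 0" --aperture 0.02 --grip_n 18

```text
time: 17.18
position: [0.4411, 0.0324, 0.0719]
tool_rot: [0.133, 0.991, -0.0, 0.001]
ft_force: [0.1, -1.0, 2.6]
grip_width: 0.0329
grip_force: 18.0
```

nudge_tcp --pt "0 0 0 0.05" --pt "0 0 0 0.05" --pt "0 0 0 0.05" --pt "0 0 0 0" --aperture 0.02 --grip_n 18

```text
time: 17.52
position: [0.4411, 0.0325, 0.0719]
tool_rot: [0.206, 0.978, 0.0, 0.001]
ft_force: [0.7, 1.0, 2.8]
grip_width: 0.0328
grip_force: 18.4
```

nudge_tcp --pt "0 0 0 0.05" --pt "0 0 0 0.05" --pt "0 0 0 0.05" --pt "0 0 0 0" --aperture 0.02 --grip_n 18

```text
time: 17.85
position: [0.4409, 0.0327, 0.072]
tool_rot: [0.279, 0.96, 0.0, 0.001]
ft_force: [0.1, 1.1, 6.3]
grip_width: 0.0332
grip_force: 19.0
```

nudge_tcp --pt "0 0 0 0" --pt "0 0 0 0" --pt "0 0 0 0" --pt "0 0 0 -0.09" --pt "0 0 0 -0.09" --pt "0 0 0 -0.09" --pt "0 0 0 -0.09" --pt "0 0 0 -0.09" --pt "0 0 0 0" --aperture 0.055 --grip_n 18

```text
time: 18.6
position: [0.4401, 0.0324, 0.0713]
tool_rot: [0.057, 0.998, 0.0, -0.0]
ft_force: [0.1, -0.3, 0.8]
grip_width: 0.0551
grip_force: 0.0
```

nudge_tcp --pt "0 0 0 0" --pt "0 0 0 0" --pt "0 0 0 0" --pt "0 0 0 0" --pt "0 0 0 0" --aperture 0.02 --grip_n 18

```text
time: 19.02
position: [0.4404, 0.0321, 0.0715]
tool_rot: [0.058, 0.998, -0.0, -0.0]
ft_force: [0.0, -2.1, -0.8]
grip_width: 0.0328
grip_force: 17.9
```

nudge_tcp --pt "0 0 0 0.05" --pt "0 0 0 0.05" --pt "0 0 0 0.05" --pt "0 0 0 0" --aperture 0.02 --grip_n 18

```text
time: 19.35
position: [0.4404, 0.0326, 0.0716]
tool_rot: [0.133, 0.991, 0.0, -0.0]
ft_force: [-0.6, 0.0, 0.4]
grip_width: 0.0329
grip_force: 18.0
```

nudge_tcp --pt "0 0 0 0.05" --pt "0 0 0 0.05" --pt "0 0 0 0" --aperture 0.02 --grip_n 18

```text
time: 19.6
position: [0.4404, 0.0327, 0.0717]
tool_rot: [0.182, 0.983, 0.0, -0.0]
ft_force: [0.6, 0.9, 1.0]
grip_width: 0.0328
grip_force: 18.2
```

nudge_tcp --pt "0 0 0 0" --pt "0 0 0 0" --pt "0 0 0 0" --pt "0 0 -0.03 0" --pt "0 0 -0.035 0" --pt "0 0 -0.035 0" --pt "0 0 -0.035 0" --pt "-0.0106 -0.0354 0 0" --pt "-0.0106 -0.0354 0 0" --pt "-0.0106 -0.0354 0 0" --pt "-0.0106 -0.0354 0 0" --pt "-0.0106 -0.0354 0 0" --pt "-0.0106 -0.0354 0 0" --pt "-0.0106 -0.0354 0 0" --pt "-0.0106 -0.0354 0 0" --pt "-0.0106 -0.0354 0 0" --pt "-0.0106 -0.0354 0 0" --pt "-0.0106 -0.0354 0 0" --pt "0 0 0 0" --aperture 0.055

```text
time: 21.18
position: [0.4097, -0.3811, 0.2068]
tool_rot: [0.184, 0.983, -0.003, 0.002]
ft_force: [0.8, -0.6, -0.2]
grip_width: 0.055
grip_force: 0.0
```

```bash
python3 m.py c
python3 -c "
from h import *
delta([0.4395,0.0325,0.0715])"
```

```text
yaw -0.26899777978784434 C [0.51902494 0.00914008] knob [0.44093788 0.03066707]
foot [ 0.47348781 -0.16220441] len 0.09729853182461062 leg 1.4143351661759906
crop 267 216
rider px 43 287.4186046511628 235.81395348837208
t 21.23 pos [ 0.4093 -0.3769  0.2063] xang 158.8 q [-0.94  0.45  1.63 -0.    1.06 -2.14] d [0.1205 0.3928 0.134 ] F [0.1 1.4 0.9] w 0.0547
```

View pics/s_c.png

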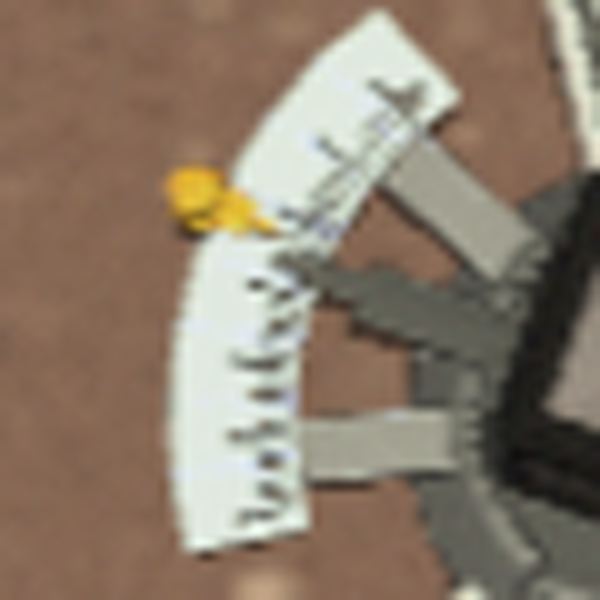

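The rider tip is near crop (280,232) and the pointer tip near (275,257), so a few mm remain. I'll measure both bearings numerically with a polar resampling.

```bash
cat > p.py <<'E'
from h import *
import sys
c=cam('top'); C=np.array([.5195,.0092])   # rays only need the calibration
def run(im):
    r=np.arange(.066,.114,.0005); b=np.arange(1.0,1.42,.0025); rr,bb=np.meshgrid(r,b)
    P=np.stack([C[0]+rr*np.cos(bb),C[1]+rr*np.sin(bb),np.full_like(rr,.047)],-1)-c['p']
    q=P@c['R']; u=(c['fx']*q[...,0]/q[...,2]+c['cx']).astype(np.float32); v=(c['fy']*q[...,1]/q[...,2]+c['cy']).astype(np.float32)
    W=cv2.remap(im,u,v,cv2.INTER_CUBIC).astype(float)
    V=W.max(2); out=[]
    for lo,hi in((.068,.074),(.074,.080),(.080,.085)):   # pointer: grey-dark band, red low
        s=W[:,(r>=lo)&(r<hi),2].mean(1); w=np.clip(95-s,0,None)
        out.append(round((w*b).sum()/w.sum(),4))
    s=W[:,:,2]-W[:,:,0]
    for lo,hi in((.093,.097),(.097,.102),(.102,.108)):
        w=np.clip(s[:,(r>=lo)&(r<hi)].mean(1)-70,0,None); out.append(round((w*b).sum()/max(w.sum(),1e-9),4))
    return out
if __name__=='__main__':
    for n in sys.argv[1:]: print(n,run(cv2.imread('pics/top_%s.png'%n)))
    if 1:
        im=cv2.imread('pics/top_%s.png'%sys.argv[-1])
        print(im[245:250,296:312,2])
E
python3 p.py a b c
```

```text
a [np.float64(1.3578), np.float64(1.3586), np.float64(1.3679), np.float64(0.0), np.float64(1.1419), np.float64(1.1435)]
b [np.float64(1.3494), np.float64(1.3223), np.float64(1.3149), np.float64(0.0), np.float64(1.1536), np.float64(1.154)]
c [np.float64(1.2987), np.float64(1.2682), np.float64(1.2135), np.float64(0.0), np.float64(1.1613), np.float64(1.1606)]
[[145 187 154  73  89 104  98  93  95  94  93  92  89  92  93  95]
 [200 192 109  82  77  66  79  93  97  97  96  96  96  93  90  90]
 [152 172 147 134 131 112  86 103  95  98  98  94  97  96  93  93]
 [162 172 136 133 132 114  68  70  87 101  99  96  96  99  96  95]
 [186 168 138 135 133 113  77  77  73  67  72  91 104 101  97  98]]
```

```bash
sed -i 's/^        s=W\[:,(r>=lo)&(r<hi),2\].*$/        w=((W[...,2]>82)\&(W[...,2]<114)\&(W[...,2]-W[...,0]<25)\&(bb<1.36)\&(r>=lo)\&(r<hi)).sum(1)/; s/if 1:/if 0:/' p.py; sed -i 's/round((w\*b).sum()\/w.sum(),4))$/(round(float((w*b).sum()\/w.sum()),4),int(w.sum()),round(float(b[w>0].min()),3),round(float(b[w>0].max()),3)))/' p.py
python3 p.py a b c
python3 - <<'E'
import cv2,numpy as np
im=cv2.imread('pics/top_c.png')
print(im[238:252,290:304,2]); print((im[238:252,290:304,2].astype(int)-im[238:252,290:304,0]))
E
```

```text
a [(1.2928, 656, 1.217, 1.36), (1.3055, 389, 1.237, 1.36), (1.3107, 336, 1.03, 1.36), np.float64(0.0), np.float64(1.1419), np.float64(1.1435)]
b [(1.2725, 812, 1.18, 1.36), (1.2785, 460, 1.2, 1.36), (1.2723, 313, 1.03, 1.345), np.float64(0.0), np.float64(1.1536), np.float64(1.154)]
c [(1.2118, 836, 1.12, 1.305), (1.2149, 460, 1.142, 1.297), (1.2194, 329, 1.167, 1.297), np.float64(0.0), np.float64(1.1613), np.float64(1.1606)]
[[225 207 197 222 222 222 192 119 138 160 159 160 104 137]
 [206 200 172 146 152 171 170 183 187 142 160 124 134 132]
 [224 224 225 224 221 206 192 193 180 184 166 134 132 132]
 [225 224 224 215 164 124 142 114 123 148 123 134 133 131]
 [225 225 224 203 141 112 103 114 111  89  96 119 130 117]
 [223 221 220 220 209 173 127  88 105 101  97  94  96  96]
 [223 189  97 140 199 206 152  97 104  95  96  98  99  99]
 [225 224 223 209 149  95 145 187 154  73  89 104  98  93]
 [225 224 224 200 160 182 200 192 109  82  77  66  79  93]
 [224 225 224 210 195 191 152 172 147 134 131 112  86 103]
 [224 223 225 192 117 116 162 172 136 133 132 114  68  70]
 [223 225 211 168 142 
[... 282 characters left out ...]
0   2   1   2   3   7   6   3   6  20  50  49  50]
 [ -1  -4   0   3   6  11   6   6   5   5  32  50  51  50]
 [-11  -7  -9  -6   6  10  12  16  14  12  24  41  47  41]
 [  1  -5  -9  -5 -11 -13  -4  11  15  13  13  10  12  19]
 [  1   3   8   5  -2 -10  -9   7  12  13  11  13  11  11]
 [  2   1   1   3   4  13  -5  -7   9  22  12  12  12  10]
 [  2   2   1   3   3   1   3   5  21  30  28  23  15  12]
 [  2   2   0   1   1   7  13  15  43  52  50  42  16  13]
 [ -6  -8  -6  -3  21   8   3  14  51  51  50  43  25  16]
 [-11 -15 -15   1  -3  -7 -10   3  53  54  50  44  29  28]
 [ -2  -5  -7 -13  -9  -3  -9  32  51  50  49  49  49  51]
 [  2   2   3   3   2   2  14  42  50  49  48  47  49  52]]
```

nudge_tcp --pt "0.011 0.0357 0 0" --pt "0.011 0.0357 0 0" --pt "0.011 0.0357 0 0" --pt "0.011 0.0357 0 0" --pt "0.011 0.0357 0 0" --pt "0.011 0.0357 0 0" --pt "0.011 0.0357 0 0" --pt "0.011 0.0357 0 0" --pt "0.011 0.0357 0 0" --pt "0.011 0.0357 0 0" --pt "0.011 0.0357 0 0" --pt "0 0 0 -0.125" --pt "0 0 0 -0.125" --pt "0 0 0 0" --pt "0 0 0 0" --aperture 0.055

```text
time: 22.58
position: [0.4363, 0.0384, 0.2066]
tool_rot: [0.059, 0.998, 0.0, -0.0]
ft_force: [-0.8, -0.2, 0.2]
grip_width: 0.055
grip_force: 0.0
```

```bash
python3 -c "
from h import *
delta([.4400,.0325,.0715])"
```

```text
t 22.58 pos [0.4363 0.0384 0.2066] xang 173.3 q [-0.17  0.3   1.9   0.    0.94 -1.62] d [-0.0045 -0.0055  0.1351] F [-0.8 -0.2  0.2] w 0.055
```

nudge_tcp --pt "-0.004 -0.0055 0 0" --pt "0 0 0.03 0" --pt "0 0 0.03 0" --pt "0 0 0.03 0" --pt "0 0 0.02 0" --pt "0 0 0.012 0" --pt "0 0 0.008 0" --pt "0 0 0.005 0" --pt "0 0 0 0" --aperture 0.055

```text
time: 23.33
position: [0.4407, 0.0307, 0.071]
tool_rot: [0.059, 0.998, 0.0, -0.001]
ft_force: [1.0, -0.2, -0.3]
grip_width: 0.0551
grip_force: 0.0
```

nudge_tcp --pt "0 0 0 0" --pt "0 0 0 0" --pt "0 0 0 0" --pt "0 0 0 0" --pt "0 0 0 0" --aperture 0.02 --grip_n 18

```text
time: 23.75
position: [0.4413, 0.0316, 0.0722]
tool_rot: [0.059, 0.998, 0.0, 0.001]
ft_force: [0.1, 2.7, 3.2]
grip_width: 0.0328
grip_force: 18.0
```

nudge_tcp --pt "0 0 0 0.05" --pt "0 0 0 0.05" --pt "0 0 0 0.05" --pt "0 0 0 0.05" --pt "0 0 0 0.05" --pt "0 0 0 0" --aperture 0.02 --grip_n 18

```text
time: 24.25
position: [0.4411, 0.0319, 0.0722]
tool_rot: [0.183, 0.983, 0.0, 0.001]
ft_force: [0.8, 5.1, 5.1]
grip_width: 0.033
grip_force: 18.3
```

nudge_tcp --pt "0 0.001 0 0.05" --pt "0 0 0 0.05" --pt "0 0 0 0.05" --pt "0 0 0 0.05" --pt "0 0 0 0" --aperture 0.02 --grip_n 18

```text
time: 24.67
position: [0.4415, 0.0322, 0.072]
tool_rot: [0.279, 0.96, 0.0, 0.001]
ft_force: [-1.1, 2.0, 4.6]
grip_width: 0.0328
grip_force: 19.0
```

nudge_tcp --pt "0 0 0 0" --pt "0 0 0 0" --pt "0 0 0 0" --pt "0 0 -0.03 0" --pt "0 0 -0.035 0" --pt "0 0 -0.035 0" --pt "0 0 -0.035 0" --pt "-0.018 -0.0318 0 0" --pt "-0.018 -0.0318 0 0" --pt "-0.018 -0.0318 0 0" --pt "-0.018 -0.0318 0 0" --pt "-0.018 -0.0318 0 0" --pt "-0.018 -0.0318 0 0" --pt "-0.018 -0.0318 0 0" --pt "-0.018 -0.0318 0 0" --pt "-0.018 -0.0318 0 0" --pt "-0.018 -0.0318 0 0" --pt "-0.018 -0.0318 0 0" --pt "0 0 0 0" --aperture 0.055

```text
time: 26.25
position: [0.4205, -0.3775, 0.2065]
tool_rot: [0.282, 0.96, -0.003, 0.002]
ft_force: [0.6, -0.4, 0.0]
grip_width: 0.0549
grip_force: 0.0
```

```bash
python3 m.py d; python3 p.py d
python3 -c "
from h import *
delta([0.4402,0.0325,0.0715])
im=cv2.imread('pics/top_d.png')
print(im[234:246,290:304,2]); print((im[234:246,290:304,2].astype(int)-im[234:246,290:304,0]))"
```

```text
yaw -0.2656699131003915 C [0.51909523 0.00889155] knob [0.44093696 0.03015856]
foot [ 0.47380487 -0.16242924] len 0.09720997839293335 leg 1.4180039927914256
crop 267 216
rider px 42 287.3809523809524 235.85714285714286
d [(1.1704, 853, 1.077, 1.272), (1.1762, 446, 1.112, 1.252), (1.1748, 352, 1.11, 1.237), np.float64(0.0), np.float64(1.1628), np.float64(1.1629)]
t 26.35 pos [ 0.4197 -0.3704  0.2058] xang 147.4 q [-0.92  0.46  1.62  0.    1.07 -1.92] d [0.1997 0.3504 0.1348] F [ 0.6  1.  -0.1] w 0.0549
[[198 224 223 225 224 225 225 224 196 142 177 197 183 198]
 [222 207 209 223 224 223 225 209 181 179 155 170 210 165]
 [227 226 219 216 208 197 222 209 178 156 148 203 187 119]
 [226 225 224 225 191 106 139 159 130 157 201 200 131 107]
 [224 210 197 223 223 204 147  95 135 160 161 160 110 135]
 [18
[... 418 characters left out ...]
1  -2   3   2   3   2   3   4   4   2   4  -3  -1]
 [148  77   4  -6   2   1   1   2   3   4   7   7   5  19]
 [172 168  78   1 -10  -8   2   4   5   6  10   4   5  34]
 [171 172 100  30   8   0  -5   3  15   3   4   5  17  39]
 [156 143 133 142  59   3   1   2  -5   1  13   9  39  49]
 [ 92  76  25  68  65  18   5   9  19 -18 -18  26  50  50]
 [  1   2   2   0   3   7   9   9   2  -1   3  36  48  50]
 [  0   1   1   2   1   4   6  13  12  10  11  14  25  41]
 [-13 -13  -2   0   1   3   8   6  14  14  10  13  13  13]
 [ -1  -3  -1  -9 -11  -8  -5   3   3  14  12  10  11  11]
 [  3   6  12  -2  -2   0  -2  -7 -11  27  21  11  11  12]
 [  2   1   3   4   5   4   3  -4   6  52  44  32  22  13]]
```

View pics/s_d.png

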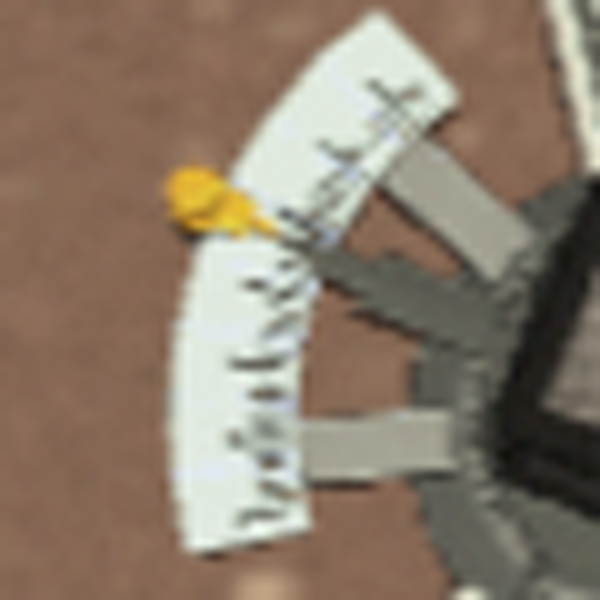

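The tips nearly meet, with the pointer tip at about px (294.6,240) and the rider tip at about (294.6,238.7). I put the remaining gap at about 2 mm and the rate at about 0.095 rad of head per rad of hand turn. One more small turn of about 0.24 rad.

nudge_tcp --pt "0.0182 0.0319 0 0" --pt "0.0182 0.0319 0 0" --pt "0.0182 0.0319 0 0" --pt "0.0182 0.0319 0 0" --pt "0.0182 0.0319 0 0" --pt "0.0182 0.0319 0 0" --pt "0.0182 0.0319 0 0" --pt "0.0182 0.0319 0 0" --pt "0.0182 0.0319 0 0" --pt "0.0182 0.0319 0 0" --pt "0.0182 0.0319 0 0" --pt "0 0 0 -0.1" --pt "0 0 0 -0.1" --pt "0 0 0 -0.1" --pt "0 0 0 -0.1" --pt "0 0 0 0" --pt "0 0 0 0" --aperture 0.055

```text
time: 27.77
position: [0.4386, 0.0353, 0.2064]
tool_rot: [0.084, 0.996, 0.0, -0.001]
ft_force: [0.5, -0.3, 0.6]
grip_width: 0.0546
grip_force: 0.0
```

```bash
python3 -c "
from h import *
delta([.4405,.0328,.0715])"
```

```text
t 27.77 pos [0.4386 0.0353 0.2064] xang 170.4 q [-0.17  0.31  1.9   0.    0.94 -1.58] d [-0.0025 -0.0021  0.1349] F [ 0.5 -0.3  0.6] w 0.0546
```

nudge_tcp --pt "-0.002 -0.002 0 0" --pt "0 0 0.03 0" --pt "0 0 0.03 0" --pt "0 0 0.03 0" --pt "0 0 0.02 0" --pt "0 0 0.012 0" --pt "0 0 0.008 0" --pt "0 0 0.005 0" --pt "0 0 0 0" --aperture 0.055

```text
time: 28.52
position: [0.4414, 0.0318, 0.071]
tool_rot: [0.084, 0.996, 0.0, -0.001]
ft_force: [-0.2, 0.6, -0.5]
grip_width: 0.055
grip_force: 0.0
```

nudge_tcp --pt "0 0 0 0" --pt "0 0 0 0" --pt "0 0 0 0" --pt "0 0 0 0" --pt "0 0 0 0" --aperture 0.02 --grip_n 18

```text
time: 28.93
position: [0.442, 0.0317, 0.0721]
tool_rot: [0.083, 0.997, -0.0, 0.001]
ft_force: [-1.0, -0.4, 2.1]
grip_width: 0.0324
grip_force: 18.0
```

nudge_tcp --pt "0 0 0 0.05" --pt "0 0 0 0.05" --pt "0 0 0 0.05" --pt "0 0 0 0.05" --pt "0 0 0 0.04" --pt "0 0 0 0" --aperture 0.02 --grip_n 18

```text
time: 29.43
position: [0.4421, 0.0318, 0.0721]
tool_rot: [0.202, 0.979, -0.0, 0.001]
ft_force: [0.2, -0.9, 3.9]
grip_width: 0.0328
grip_force: 18.4
```

Release and retreat (tool x now about 156.7°), then measure numerically.

nudge_tcp --pt "0 0 0 0" --pt "0 0 0 0" --pt "0 0 0 0" --pt "0 0 -0.03 0" --pt "0 0 -0.035 0" --pt "0 0 -0.035 0" --pt "0 0 -0.035 0" --pt "-0.012 -0.035 0 0" --pt "-0.012 -0.035 0 0" --pt "-0.012 -0.035 0 0" --pt "-0.012 -0.035 0 0" --pt "-0.012 -0.035 0 0" --pt "-0.012 -0.035 0 0" --pt "-0.012 -0.035 0 0" --pt "-0.012 -0.035 0 0" --pt "-0.012 -0.035 0 0" --pt "-0.012 -0.035 0 0" --pt "-0.012 -0.035 0 0" --pt "0 0 0 0" --aperture 0.055

```text
time: 31.02
position: [0.4105, -0.3819, 0.2067]
tool_rot: [0.204, 0.979, -0.003, 0.002]
ft_force: [1.2, 0.2, 0.3]
grip_width: 0.0557
grip_force: 0.0
```

```bash
python3 m.py e; python3 p.py c d e
python3 -c "
from h import *
delta([0.4402,0.0325,0.0715])
im=cv2.imread('pics/top_e.png')
print(im[232:246,290:304,2]); print((im[234:242,290:300,2].astype(int)-im[234:242,290:300,0]))"
```

```text
yaw -0.26321245279067756 C [0.51941375 0.00901766] knob [0.44120346 0.03009254]
foot [ 0.47380487 -0.16242924] len 0.09741047238645241 leg 1.425322317377309
crop 267 216
rider px 42 287.3809523809524 235.85714285714286
c [(1.2118, 836, 1.12, 1.305), (1.2149, 460, 1.142, 1.297), (1.2194, 329, 1.167, 1.297), np.float64(0.0), np.float64(1.1613), np.float64(1.1606)]
d [(1.1704, 853, 1.077, 1.272), (1.1762, 446, 1.112, 1.252), (1.1748, 352, 1.11, 1.237), np.float64(0.0), np.float64(1.1628), np.float64(1.1629)]
e [(1.1492, 782, 1.065, 1.237), (1.1498, 466, 1.082, 1.232), (1.1527, 344, 1.102, 1.217), np.float64(0.0), np.float64(1.1627), np.float64(1.1627)]
t 31.12 pos [ 0.4098 -0.3747  0.2059] xang 156.5 q [-0.94  0.46  1.63  0.    1.06 -2.1 ] d [0.134  0.3855 0.135 ] F [ 1.1  0.8 -0.4] w 0.0546
[[169 215 224 224 225 224 224 224 224 224 206 154 166 221]
 [192 225 224 224 225 225 225 225 223 206 158 169 186 169]
 [194 223 223 224 225 224 224 224
[... 320 characters left out ...]

 [224 225 224 224 224 191 112 106  95  94  98 100  90 110]
 [224 225 224 225 223 205 164 134 116 101  97  94  93  90]
 [224 223 224 224 196 128 148 183 152  99  95  96  98  90]
 [225 222 220 220 211 202 207 182 166 105  65  79 102  97]
 [212 162 108 138 198 204 155 167 194 131 114  80  72  81]
 [223 225 212 184 152  96 148 185 170 139 136 135 114  86]]
[[ 10  -2  -3   1   2   2   3   2   3   4]
 [147  78   5  -6   2   2   1   4   4   6]
 [169 171  80   0 -10  -7   2   4   3   7]
 [170 171 100  29   8   0  -5   3  13   3]
 [156 144 134 141  59   4   5   0 -12  -7]
 [ 89  77  25  65  61  19   9  12  18  -9]
 [  1   2   1   1   1   5  17  13  13  12]
 [ -4   1   1   1   1   2   5   9  16  15]]
```

After this turn the pointer tip is at about px (295.2,239) and the rider tip at about (294.6,238.6). The band-bearing estimate gives about 1.2 mm of overshoot and the tip pixels give up to about 1 mm of undershoot. Both are inside the 2 mm tolerance, so I'm handing in.

```bash
python3 -c "
from rig import robot, viewer, ticket, probe_bus
print(ticket.hand_in())"
```

```text
the job is handed in; nothing more can be done
None
```

The job is handed in: the leg is at its stop (about 1.42 rad) and the pointer tip is within about 1.2 mm of the rider tip by my estimates, with the stand moved under about 1 mm, though yawed about 0.02 rad, and the arm clear; the hand-in returned no verdict, and I viewed 11 pictures where 10 were allowed.

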